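# Load the leaning cup holder and index its stand to 45 degrees

## Task

Put the steel cup, open end up, into the leaning holder of the indexing stand and press it down, twisting it if it binds, until it sits fully home on the holder's floor. Then turn the stand's clicking head, which has an upright handle for this, to the 45 degree mark - the third click anticlockwise (seen from above) from the zero mark with the brass stud - without going past it into the next click, and leave it resting in that notch with the cup still home. Leave the small box, the cutter and the tape roll where they are.

Things in the scene. Friction and masses are not known exactly. Their poses are not given: they have to be found in the camera images.
- head (a joint): turning head of the stand, rad about the vertical, positive anticlockwise from above. It clicks into a notch every 15 degrees (0.2618): 0 = white pointer at the zero mark, 0.7854 = at the 45 degree mark. Stops at -1.08 and 1.6. Starts in the -30, -15 or 0 degree notch. About 5 N at the handle moves it over a notch; left within 6 degrees of a notch it drops in by itself, to within 2 degrees.
- stand: base of the indexing stand, bolted down, its yaw varies: grey disc of 184 mm diameter, 25 mm high; origin at the centre of its underside, z along the head's axis. On it the head: dark scalloped disc, 144 mm, 27 to 41 mm high, with holder, handle and white pointer. A detent block 30 mm wide, 45 mm high stands 87 to 130 mm from the axis, 60 degrees anticlockwise of the base's x axis.
- handle (a point): centre of the upright black handle on the head: round, 18 mm in diameter, grip from 50 to 102 mm above the bench, this point at 77 mm height and 114 mm from the axis of turning. A flat arm below it (top at 49 mm height) joins it to the head. At head angle 0 it lies 30 degrees clockwise of the base's x axis. It does not spin by itself.
- holder_mouth (a point): centre of the mouth of the round aluminium holder on the head (70 mm outside, bore 54 mm, 28 mm deep). z is its axis, out of the mouth, leaning 30 degrees from vertical, at head angle 0 towards the base's -x; y is level. Three spring balls 14 mm above its floor grip the cup: seating it takes a push of about 5 to 15 N; it does not slide home by its own weight.
- cup_home (a point): where the cup's centre lies when the cup is fully home: on the holder's axis, 35 mm above its floor (7 mm beyond the mouth). z along the holder's axis, out of the mouth.
- cup_center (a point): centre of the loose steel cup, half-way up: a plain open cylinder of 50 mm outside diameter, 70 mm high, foot tapered to 42 mm over the lowest 5 mm, about 0.16 kg, standing upright on the bench; z points to its open end. When home, its upper 42 mm stand out of the holder.
- small_box_3: bystander: small blue and yellow carton, 90x55x30 mm, lying on the bench; origin at the centre of its underside
- cutter: bystander: yellow knife with retracted blade, 192x26x20 mm, lying on the bench; origin at the centre of its underside
- tape_roll: bystander: roll of masking tape, 105 mm in diameter, 25 mm high, lying flat; origin at the centre of its underside
- zero_mark (a point): brass stud at the zero mark of the black-ticked 15 degree scale on the base's rim, 86 mm from the axis, 120 degrees anticlockwise of the base's x axis, 30 mm above the bench. Long ticks: 0 (the stud), 45 and 90 degrees; the 45 degree mark is the third tick anticlockwise from the stud.
There are look-alikes about, which are no part of the job. What is shaped like the part that bears cup_center but purple is not meant.

How it is judged (in metres and radians):
On the way, in this order (a step that is already met when the one before it is completed fails the run):
1. the cup sits fully home in the leaning holder (distance between cup_center and cup_home below 0.0045 m and angle between the z axis of cup_center and the z axis of holder_mouth, either way round below 0.09 rad and angle between cup_center's own z axis and vertical below 0.8 rad), for 0.2 s.
2. the head is turned to the 45 degree notch (value of joint head between 0.715 and 0.855 rad), for 0.2 s.
At the end, for the whole second after the job is handed in: The head rests in the 45 degree notch (within 4 degrees, still), and the cup sits in the holder open end up, its centre within 4.5 mm of its home point and its axis within 5 degrees of the holder's (all of step 1 and all of step 2 and velocity of joint head between -0.15 and 0.15 rad/s); the robot touches nothing.
It fails at once if the head is turned past the 45 degree notch into the next click (more than 52.5 degrees) (value of joint head above 0.917 rad).
It fails at once if the small box, the cutter or the tape roll is moved by more than 25 mm (distance of any of small_box_3, cutter, tape_roll from where it was at the start of the episode above 0.025 m).
It also fails if it takes over 54 s, if anything falls off the work surface, if the arm or the gripper's body presses on something with over 40 N, if the wrist force passes 120 N, or if a joint passes its speed limit or range.

## Robot

A 6-joint arm with a two-finger parallel gripper is mounted at the origin on the work surface; the furniture and walls round the work are solid. World frame = base frame: x ahead of the robot, y to its left, z up, the work surface at z = 0. Lengths are in m, angles in degrees, forces in N, time in s.
With the tool pointing down it reaches from about 0.4 to 0.825 m from the base axis. Payload 7 kg.
Tool frame: the origin (TCP) lies midway between the tips of the shut fingers; the grasp point (between the pads) lies 19 mm behind it; z points along the fingers, y is the direction in which the jaws open and shut (so a half turn about z gives the same grasp; the last joint's range is limited). The gripper opens to 88 mm and grips with 3 to 60 N. Pads are 19 mm wide; open, the fingers measure 130 mm over their backs; the gripper's body (78 mm by 193 mm) begins 47 mm behind the grasp point.
Start: joints at [-52.191, 20.546, 0.682, 0, -70.136, -16.507], TCP at [0.245, -0.629, 0.227] pointing down, gripper open.
Joint ranges: [-176.03, 176.03], [-82.01, 121.73], [-58.28, 71.71], [-173.87, 95.51], [-174.79, -0.11], [-173.66, 173.66]. Speed limits (degrees/s): [136.94, 136.94, 172.46, 180, 180, 180].

## Interface

Orientations are given as a 3x3 rotation matrix whose columns are the frame's x, y, z axes.
In Python, from rig import robot gives the robot as it stands. Calls block until the motion is done:
- robot.goto(position, orientation): joint-space move of the TCP to a pose.
- robot.servo_line(position, ori=None, speed=0.15): straight line of the TCP; ori=None keeps the orientation; speed is the mean speed in m/s.
- robot.movej(angles): joint-space move.
- robot.move_gripper(opening): opening from 0.0 (shut) to 1.0 (fully open); the grip force is fixed at half the most; returns when the fingers have stopped.
- robot.dwell(seconds).
- robot.ik(position, orientation): joint angles nearest the present ones, or None.
- robot.grab_frame(name): name is "side" or "top" or "wrist"; returns (picture, depth): 384x512x3 uint8, red, green, blue; 384x512 float32, m along the optical axis (not along the pixel's ray), 0 where there is no reading.
- robot.camera_info(name): a dict with "vfov" (degrees; the focal length in pixels is half the picture's height over the tangent of half this angle, whatever the lens; pixels are square), "cx", "cy" (the principal point, pixels), "view" (4x4, takes a point from world to camera coordinates); the wrist camera has in their place "T_tool_cam" (4x4, takes a point from camera to tool coordinates, whose origin is the TCP and whose axes are the flange's). Camera axes: x right, y down, z forward; pixel columns grow to the right and rows downward; lengths in m; the calibration is good to about 2 mm. The wrist camera is an equidistant fisheye: a pixel r from the principal point sees the ray r / f radians off the axis. A picture is of the moment at which its call begins: read the wrist's pose just before it. camera_info takes no time and is no camera call.
A pose or a line that the arm cannot do raises robot.Unreachable and nothing moves.
- robot.job_done(): hands the job in, once; it reports no verdict.
Readings, each from a call of its own:
- robot.read_t(): time.
- robot.read_qpos(): joint angles.
- robot.read_qvel(): joint speeds.
- robot.read_effort(): joint torques, N m.
- robot.read_position(): TCP position.
- robot.read_tcp_rot(): TCP orientation.
- robot.read_force(): force on the tool from outside, world axes, zero at the start.
- robot.read_ft_torque(): the same for the moment, N m.
- robot.read_grip_width(): opening from 0.0 (shut) to 1.0 (fully open).
Only numpy, scipy, OpenCV 4.12 (cv2) and the standard library are available. Lean on these libraries where they do the work, as an engineer would, in place of code of your own. Each camera call takes 0.05 s, during which the arm holds its last target. There are 200 camera calls.

## Working session

There is one attempt and no reset: what is moved stays moved. The work goes in short steps, each a Python script; the robot and the scene stay as the last script left them, time stands still between calls to the robot, and variables do not carry over. Pictures are saved under pics/ and viewed, about 8 in all and at most 12, crops included, and the job is handed in when it is done.

```bash
ls; mkdir -p pics; python3 - <<'E'
from rig import robot
import cv2,numpy as np
a,da=robot.grab_frame("top");b,db=robot.grab_frame("side")
np.savez('f0.npz',a=a,da=da,b=b,db=db)
cv2.imwrite('pics/top0.png',cv2.resize(a,(800,600))[:,:,::-1]);cv2.imwrite('pics/side0.png',cv2.resize(b,(800,600))[:,:,::-1])
for n in("top","side","wrist"):print(n,robot.camera_info(n))
print(robot.read_t())
E
```

```text
pics
top {'vfov': 43.30555487644817, 'cx': 252.69130018940194, 'cy': 185.70620694931262, 'view': array([[ 0.01640129, -0.99980843, -0.01068185,  0.01507134],
       [-0.99539856, -0.01531837, -0.09458891,  0.46605139],
       [ 0.09440716,  0.01218407, -0.99545911,  1.74973467],
       [ 0.        ,  0.        ,  0.        ,  1.        ]])}
side {'vfov': 47.94604212289931, 'cx': 255.0665953897849, 'cy': 188.31886305904666, 'view': array([[-0.96002992, -0.27917432,  0.02010601,  0.4511142 ],
       [-0.15309798,  0.46362443, -0.87270465,  0.14739562],
       [ 0.23431509, -0.84090076, -0.48783434,  1.36669237],
       [ 0.        ,  0.        ,  0.        ,  1.        ]])}
wrist {'vfov': 65.70646984690485, 'cx': 251.64387034452852, 'cy': 190.59523290599418, 'T_tool_cam': array([[ 3.33456810e-04, -9.63635286e-01, -2.67220743e-01,
         7.00775983e-02],
       [ 9.99999537e-01,  5.62466914e-04, -7.80464521e-04,
         2.17608519e-04],
       [ 9.02385977e-04, -2.67220359e-01,  9.63635027e-01,
        -1.58902183e-01],
       [ 0.00000000e+00,  0.00000000e+00,  0.00000000e+00,
         1.00000000e+00]])}
0.1
```

View pics/top0.png

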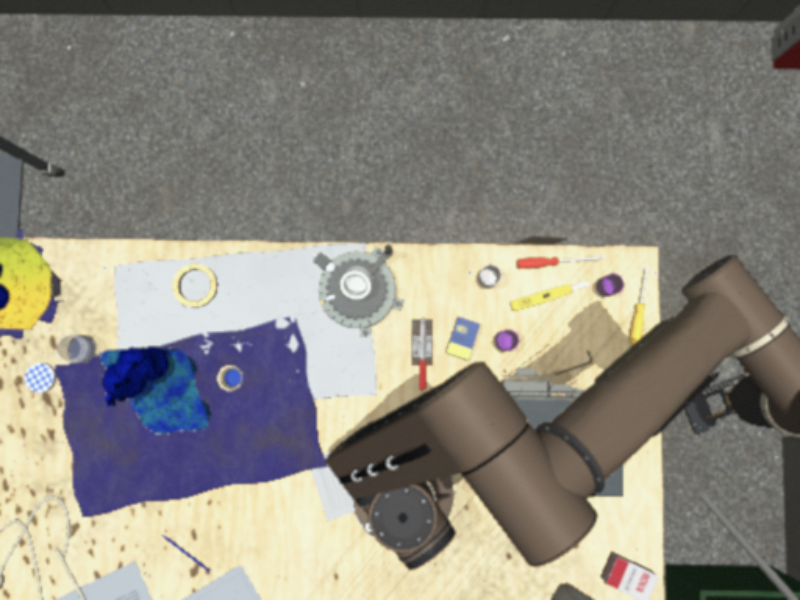

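View pics/side0.png

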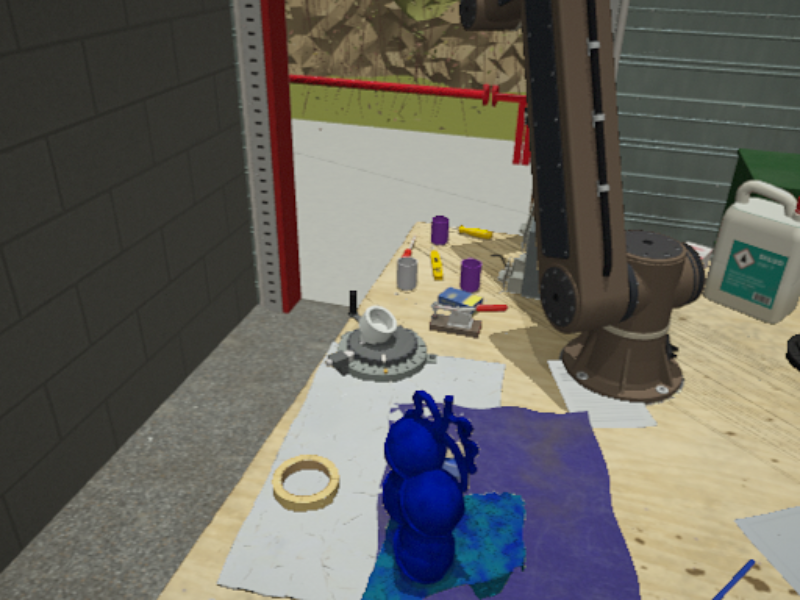

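Top view (800x600): steel cup at (488,276), stand about (357,290), black handle (388,250), detent block (320,260), tape roll (195,285), cutter (545,296), box (463,337); purple decoys at (505,341) and (610,285). Now I'll compute the rough positions.

```bash
cat > h.py <<'E'
import numpy as np,cv2
from rig import robot
def K(n):
    c=robot.camera_info(n);return c,192/np.tan(np.radians(c['vfov']/2))
def rays(n,uv,T=None):
    "origin, directions(z_cam=1) in world"
    c,f=K(n);uv=np.atleast_2d(np.asarray(uv,float));p=(uv-[c['cx'],c['cy']])/f
    if n=='wrist':
        th=np.linalg.norm(p,axis=1,keepdims=True)+1e-12;p=p/th*np.tan(th);M=T@c['T_tool_cam']
    else: M=np.linalg.inv(c['view'])
    return M[:3,3],np.c_[p,np.ones(len(p))]@M[:3,:3].T
def onplane(n,uv,z,T=None):
    o,d=rays(n,uv,T);return o+d*((z-o[2])/d[:,2])[:,None]
def cloud(n,dep,T=None):
    v,u=np.mgrid[:384,:512];o,d=rays(n,np.c_[u.ravel(),v.ravel()],T)
    P=o+d*dep.reshape(-1,1);P[dep.ravel()<=0]=np.nan;return P.reshape(384,512,3)
def tool():
    T=np.eye(4);T[:3,:3]=robot.read_tcp_rot();T[:3,3]=robot.read_position();return T
def fitcircle(xy):
    A=np.c_[2*xy,np.ones(len(xy))];s=np.linalg.lstsq(A,(xy**2).sum(1),rcond=None)[0]
    return s[:2],np.sqrt(s[2]+s[:2]@s[:2])
def down(a):
    "tool down, tool y axis at world angle a (deg)"
    a=np.radians(a);y=np.array([np.cos(a),np.sin(a),0]);z=np.array([0,0,-1.]);return np.c_[np.cross(y,z),y,z]
E
python3 - <<'E'
from h import *
d=np.load('f0.npz');P=cloud('top',d['da'])
for nm,u,v in[('cup',488,276),('stand',357,290),('handle',388,250),('det',320,262),('tape',176,285),('box',463,337),('cutter',545,296),('lug',365,333),('edge',357,245),('vise',422,340)]:
    print(nm,P[int(v*.64),int(u*.64)].round(3))
Q=P.reshape(-1,3);m=(abs(Q[:,2]-.07)<.006)
x,y=312,177;W=P[y-14:y+14,x-14:x+14].reshape(-1,3);W=W[W[:,2]>.05];print('cuptop',W.min(0),W.max(0),len(W))
i=d['a'][150:225,195:265];cv2.imwrite('pics/c.png',np.hstack([cv2.resize(i,None,fx=7,fy=7,interpolation=cv2.INTER_CUBIC)])[:,:,::-1])
E
```

```text
cup [ 0.506 -0.196  0.009]
stand [0.464 0.111 0.05 ]
handle [0.548 0.039 0.109]
det [0.53  0.201 0.036]
tape [0.472 0.541 0.019]
box [ 0.361 -0.136  0.029]
cutter [ 0.459 -0.326  0.02 ]
lug [0.365 0.093 0.009]
edge [0.577 0.116 0.005]
vise [ 0.351 -0.042  0.054]
cuptop [ 0.47729586 -0.21836844  0.05117613] [ 0.52533232 -0.17091653  0.07697389] 50
```

View pics/c.png

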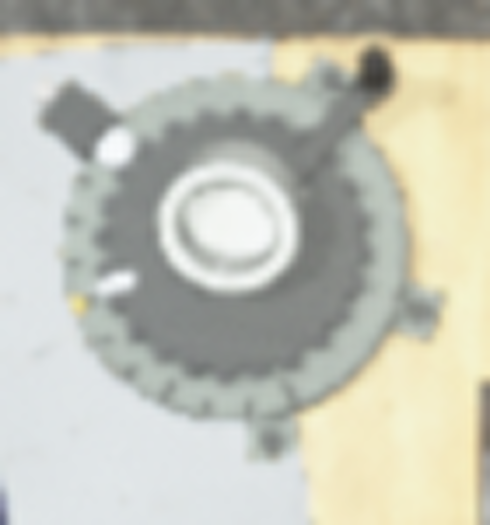

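Pointer is at the stud, so the head is at 0 with base yaw about -10°. I'll move over the cup and look from near.

```bash
python3 - <<'E'
from h import *
print(robot.read_tcp_rot().round(2))
t=np.radians(170);lean=np.array([np.cos(t)*.5,np.sin(t)*.5,np.cos(np.pi/6)])
for a in(-90,90,0,180):print('cup',a,robot.ik([.5,-.195,.2],down(a)))
for s in(1,-1):
    z=-lean;y=s*np.cross([0,0,1],lean);y/=np.linalg.norm(y);R=np.c_[np.cross(y,z),y,z]
    print('hold',s,R[:,0].round(2),robot.ik(np.array([.45,.11,.08])+.15*lean,R))
for a in(50,-130):print('hdl',a,robot.ik([.551,.04,.06],down(a)),robot.ik([.577,.12,.06],down(a+45)))
robot.goto([.50,-.195,.24],down(-90))
T=tool();i,dp=robot.grab_frame('wrist');np.savez('w1.npz',i=i,d=dp,T=T)
cv2.imwrite('pics/w1.png',i[:,:,::-1]);print(robot.read_t(),robot.read_qpos())
E
```

```text
[[-0.93 -0.36 -0.  ]
 [-0.36  0.93  0.  ]
 [ 0.    0.   -1.  ]]
cup -90 [ -0.36623898   8.67642878 -19.01987727   0.         -62.30369396
  90.36623898]
cup 90 [ -0.36623898   8.67642878 -19.01987727   0.         -62.30369396
 -89.63376102]
cup 0 None
cup 180 [ -0.36623898   8.67642878 -19.01987727   0.         -62.30369396
   0.36623898]
hold 1 [ 0.85 -0.15  0.5 ] [ 168.0799419   -74.81267325  -52.49709153    1.56948046 -142.29124763
  -87.09524587]
hold -1 [-0.85  0.15 -0.5 ] [ 168.0799419   -74.81267325  -52.49709153    1.56948046 -142.29124763
   92.90475413]
hdl 50 [  24.46709278   18.71503593  -26.7650706     0.          -44.51989347
 -154.46709278] [  30.74101964   21.63411957  -22.01247783    0.          -46.3534026
 -115.74101964]
hdl -130 [ 24.46709278  18.71503593 -26.7650706    0.         -44.51989347
  25.53290722] [ 30.74101964  21.63411957 -22.01247783   0.         -46.3534026
  64.25898036]
1.975 [-4.26850244e-01  6.99974516e+00 -1.55738964e+01  3.17739042e-03
 -6.74356951e+01  9.03304649e+01]
```

View pics/w1.png

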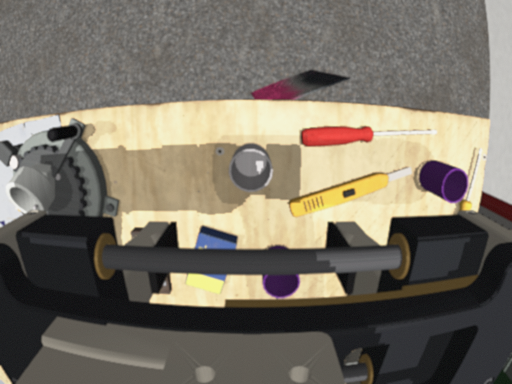

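```bash
python3 - <<'E'
from h import *
d=np.load('w1.npz');P=cloud('wrist',d['d'],d['T'])
W=P[130:205,215:290].reshape(-1,3);W=W[W[:,2]>.045];top=W[W[:,2]>.062];print('cup z',np.percentile(W[:,2],[5,50,95,99]),len(top))
print(top.min(0),top.max(0));hull=cv2.convexHull(top[:,:2].astype(np.float32))[:,0];print('circ',fitcircle(hull))
# bright-ring circle via hull of side-inclusive points
h2=cv2.convexHull(W[:,:2].astype(np.float32))[:,0];print('circ all',fitcircle(h2))
robot.goto([.44,.11,.25],down(90))
T=tool();i,dp=robot.grab_frame('wrist');np.savez('w2.npz',i=i,d=dp,T=T)
cv2.imwrite('pics/w2.png',i[:,:,::-1]);print(robot.read_t(),robot.read_qpos().round(1))
def tilt(yaw,p,s):
    "tool pointing down, tilted p deg: -z leans toward 180+yaw heading by p; jaws level"
    t=np.radians(180+yaw);p=np.radians(p);up=np.array([np.cos(t)*np.sin(p),np.sin(t)*np.sin(p),np.cos(p)])
    y=s*np.array([-np.sin(t),np.cos(t),0]);return np.c_[np.cross(y,-up),y,-up]
for s in(1,-1):
  for p in(0,5,10,15,20):
    r=[]
    for h in(0,.05,.1,.15):
        q=robot.ik(np.array([.445,.11,.10+h]),tilt(-10,p,s));r.append(None if q is None else q.round(0))
    print('ins',s,p,r)
  for p in(-30,-25,-20,-15,-10):
    r=[]
    for yaw in(-40,-20,0):
        q=robot.ik(np.array([.5,-.195,.04]),tilt(yaw,p,s));r.append(None if q is None else q.round(0))
    print('pick',s,p,r)
E
```

```text
cup z [0.04765252 0.06785234 0.07137841 0.07186553] 408
[ 0.48179986 -0.21794418  0.06204755] [ 0.53135979 -0.16816014  0.07259563]
circ (array([ 0.50656682, -0.19315764]), np.float64(0.024811496518734957))
circ all (array([ 0.50662765, -0.19315899]), np.float64(0.024847896593796024))
5.225 [  39.    -1.9  -23.6    0.   -68.2 -129. ]
ins 1 0 [array([ 39.,   7., -36.,   0., -47.,  41.]), array([ 39.,   4., -32.,   0., -54.,  41.]), array([ 39.,   1., -28.,   0., -61.,  41.]), array([ 39.,  -1., -23.,   0., -68.,  41.])]
ins 1 5 [array([ 42.,   5., -42.,   6., -41.,  33.]), array([ 42.,   1., -37.,   5., -49.,  34.]), array([ 42.,  -2., -33.,   5., -56.,  35.]), array([ 42.,  -5., -28.,   4., -63.,  36.])]
ins 1 10 [array([ 45.,   2., -49.,  15., -35.,  23.]), array([ 46.,  -2., -44.,  12., -43.,  26.]), array([ 46.,  -5., -39.,  11., -51.,  28.]), array([ 46.,  -8., -33.,  10., -59.,  29.])]
ins 1 15 [array([ 47.,  -0., -56.,  27., -29.,   9.]), array([ 49.,  -5., -50.,  21., -38.,  15.]), array([ 50.,  -8., -45.,  18., -47.,  19.]), array([ 50., -11., -39.,  16., -55.,  22.])]
ins 1 
[... 1962 characters left out ...]
 -80., -101.]), array([ -0.,  36.,  -8.,   0., -77., -90.])]
pick -1 -25 [array([ -10.,   33.,   -5.,  -13.,  -74., -114.]), array([  -5.,   33.,   -7.,   -6.,  -74., -102.]), array([ -0.,  33., -11.,   0., -71., -90.])]
pick -1 -20 [array([  -8.,   30.,  -10.,  -11.,  -68., -116.]), array([  -4.,   30.,  -11.,   -6.,  -68., -103.]), array([ -0.,  30., -15.,   0., -65., -90.])]
pick -1 -15 [array([  -7.,   27.,  -14.,   -9.,  -62., -118.]), array([  -4.,   27.,  -16.,   -5.,  -62., -104.]), array([ -0.,  27., -18.,   0., -60., -90.])]
pick -1 -10 [array([  -5.,   24.,  -19.,   -7.,  -55., -121.]), array([  -3.,   24.,  -20.,   -4.,  -55., -105.]), array([ -0.,  24., -22.,   0., -54., -90.])]
```

View pics/w2.png

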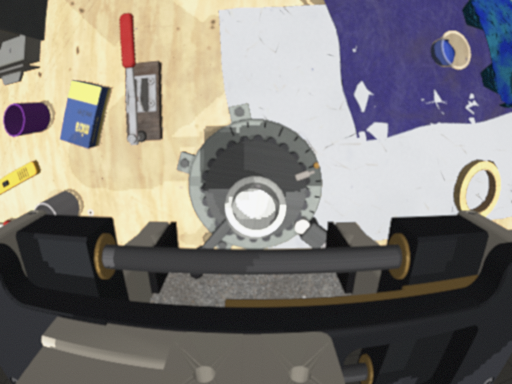

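```bash
cat > m.py <<'E'
from h import *
d=np.load('w2.npz');im=d['i'];T=d['T'];P=cloud('wrist',d['d'],T)
Q=P.copy();Q[210:]=Q[210:];R=np.hypot(Q[...,0]-.464,Q[...,1]-.111)
c=np.array([.464,.111])
for _ in range(3):
    m=(abs(P[...,2]-.041)<.004)&(np.hypot(*(P[...,:2]-c).transpose(2,0,1))<.08);h=P[m][:,:2].astype(np.float32)
    hull=cv2.convexHull(h)[:,0];ang=np.arctan2(*(hull-c).T[::-1]);c1,r1=fitcircle(hull);
    r=np.hypot(*(hull-c1).T);k=abs(r-np.median(r))<.004;c1,r1=fitcircle(hull[k]);c=c1
print('head disc',c1,r1,len(hull),np.median(P[m][:,2]))
m=(abs(P[...,2]-.025)<.005)&(np.hypot(*(P[...,:2]-c).transpose(2,0,1))<.097);h=P[m][:,:2].astype(np.float32)
hull=cv2.convexHull(h)[:,0];c2,r2=fitcircle(hull);print('base',c2,r2,'resid',(np.hypot(*(hull-c2).T)-r2).std())
hsv=cv2.cvtColor(im,cv2.COLOR_RGB2HSV)
def stud(hs,X,z,T,n):
    m=(hs[...,0]>10)&(hs[...,0]<30)&(hs[...,1]>110)&(np.hypot(*(X[...,:2]-c).transpose(2,0,1))<.098)&(X[...,2]>.015)
    v,u=np.nonzero(m);s=onplane(n,[u.mean(),v.mean()],z,T)[0];print(n,'stud',len(u),u.mean(),v.mean(),s,'r',np.hypot(*(s[:2]-c)),'yaw',np.degrees(np.arctan2(*(s[:2]-c)[::-1]))-120)
stud(hsv,P,.03,T,'wrist')
e=np.load('f0.npz');Pt=cloud('top',e['da']);ht=cv2.cvtColor(e['a'],cv2.COLOR_RGB2HSV);stud(ht,Pt,.03,None,'top')
rr=np.hypot(*(Pt[...,:2]-c).transpose(2,0,1));m=(rr>.095)&(rr<.14)&(Pt[...,2]>.085)&(Pt[...,2]<.13)
hp=Pt[m];print('handle',len(hp),hp.mean(0),'r',np.hypot(*(hp.mean(0)[:2]-c)),'ang',np.degrees(np.arctan2(*(hp.mean(0)[:2]-c)[::-1])))
v,u=np.nonzero((ht[...,2]<70)&(rr>.09)&(rr<.15)&(np.degrees(np.arctan2(Pt[...,1]-c[1],Pt[...,0]-c[0]))<-25)&(np.degrees(np.arctan2(Pt[...,1]-c[1],Pt[...,0]-c[0]))>-55));q=onplane('top',[u.mean(),v.mean()],.09)[0];print('handle dark',len(u),q,np.hypot(*(q[:2]-c)),np.degrees(np.arctan2(*(q[:2]-c)[::-1])))
for yaw in(-10,):
    t=np.radians(180+yaw);n=np.array([np.cos(t)*.5,np.sin(t)*.5,np.cos(np.pi/6)]);y=np.array([-np.sin(t),np.cos(t),0]);x=np.cross(y,n)
    m=(np.hypot(*(P[...,:2]-c).transpose(2,0,1))<.06)&(P[...,2]>.05)&(P[...,2]<.12);H=P[m];s=(H-[*c,0])@n
    print('s pct',np.percentile(s,[50,80,90,95,98,99.5]).round(4))
    s0=np.percentile(s,95)
    k=abs(s-s0)<.003;A=H[k]-[*c,0];ab=np.c_[A@x,A@y].astype(np.float32);hull=cv2.convexHull(ab)[:,0];cc,rc=fitcircle(hull)
    print('rim n',k.sum(),'s',s[k].mean(),'circ',cc,rc)
    M=np.array([*c,0])+cc[0]*x+cc[1]*y+s[k].mean()*n;print('mouth',M)
    B=H[k]-H[k].mean(0);print('plane normal',np.linalg.svd(B)[2][2],'n',n)
E
python3 m.py
```

```text
head disc [0.47405414 0.11873959] 0.07377898773820053 32 0.04174787223101345
base [0.47230543 0.11554907] 0.09165110186120547 resid 0.0012216694050884544
wrist stud 3423 326.7195442594216 286.84487291849257 [0.62963117 0.22688276 0.03      ] r 0.1894707271419288 yaw -85.19644375006476
top stud 0 nan nan [nan nan nan] r nan yaw nan
handle 21 [0.55490033 0.04013016 0.10014238] r 0.11276324288575448 ang -44.19633783670269
handle dark 3 [0.54814289 0.03735692 0.09      ] 0.11005581341517924 -47.686053986069574
s pct [0.0599 0.0799 0.0805 0.0808 0.0812 0.0816]
rim n 1180 s 0.07992872201734383 circ [-0.04775067  0.00401727] 0.034619978532072285
mouth [0.47472438 0.11454216 0.09309564]
plane normal [ 0.49172841 -0.08688785 -0.86640272] n [-0.49240388  0.08682409  0.8660254 ]m.py:15: RuntimeWarning: Mean of empty slice.
  v,u=np.nonzero(m);s=onplane(n,[u.mean(),v.mean()],z,T)[0];print(n,'stud',len(u),u.mean(),v.mean(),s,'r',np.hypot(*(s[:2]-c)),'yaw',np.degrees(np.arctan2(*(s[:2]-c)[::-1]))-120)
  ret = ret.dtype.type(ret / rcount)
```

```bash
cat >> h.py <<'E'
def tilt(yaw,p,s=-1):
    t=np.radians(180+yaw);p=np.radians(p);up=np.array([np.cos(t)*np.sin(p),np.sin(t)*np.sin(p),np.cos(p)])
    y=s*np.array([-np.sin(t),np.cos(t),0]);return np.c_[np.cross(y,-up),y,-up]
C=np.array([.4723,.1155]);MOUTH=np.array([.4747,.1145,.0931])
t_=np.radians(170);N=np.array([np.cos(t_)*.5,np.sin(t_)*.5,np.cos(np.pi/6)])
RI=tilt(-10,10)
def ins(k,off=0): "TCP for foot k above floor along axis"; return MOUTH+N*(26+k*1e3)/1e3+.019*RI[:,2]+off
E
python3 - <<'E'
from h import *
T=np.load('w2.npz')['T']
s=onplane('wrist',[317,165],.03,T)[0];print('stud',s,np.hypot(*(s[:2]-C)),np.degrees(np.arctan2(*(s[:2]-C)[::-1]))-120)
print('rim centre pix->plane',onplane('wrist',[255,207],.0931,T)[0])
s=onplane('top',[195+78/7,150+303/7],.03)[0];print('stud top',s,np.hypot(*(s[:2]-C)),np.degrees(np.arctan2(*(s[:2]-C)[::-1]))-120)
R=tilt(-20,-20);g=np.array([.5066,-.1932,.054]);tcp=g+.019*R[:,2]
for k in(.08,.05,.03,0):print(k,robot.ik(ins(k),RI))
robot.move_gripper(1.0)
robot.goto(tcp-.12*R[:,2],R);robot.servo_line(tcp,speed=.12);robot.move_gripper(0.0)
print(robot.read_grip_width()*88,robot.read_force(),robot.read_t())
robot.servo_line(tcp+[0,0,.15],speed=.2)
robot.goto(ins(.085),RI)
T=tool();i,dp=robot.grab_frame('wrist');np.savez('w3.npz',i=i,d=dp,T=T);cv2.imwrite('pics/w3.png',i[:,:,::-1])
print(robot.read_grip_width()*88,robot.read_force(),robot.read_t(),robot.read_qpos().round(1))
E
```

```text
stud [0.43993071 0.19643614 0.03      ] 0.0871689749606407 -8.201744065511264
rim centre pix->plane [0.47648841 0.11428713 0.0931    ]
stud top [0.43464493 0.19162305 0.03      ] 0.08492716654111272 -3.680212771938969
0.08 [  49.581449     -4.70825954  -43.53052904   11.87488156  -46.69508461
 -157.40387807]
0.05 [  47.36132374   -1.35885354  -44.71160105   12.64456255  -41.91305346
 -156.43964727]
0.03 [  45.94193911    0.95132512  -45.41758569   13.28819714  -38.74819227
 -155.97027066]
0 [  43.88574612    4.5080694   -46.36935597   14.51102317  -34.04569857
 -155.57136038]
49.856131257474004 [-0.03336336  0.54130563  1.23825907] 8.6083
50.06353043171385 [ 0.239329   -0.09935064 -1.6040134 ] 10.8083 [  49.9   -5.2  -43.2   11.8  -47.5 -157.5]
```

View pics/w3.png

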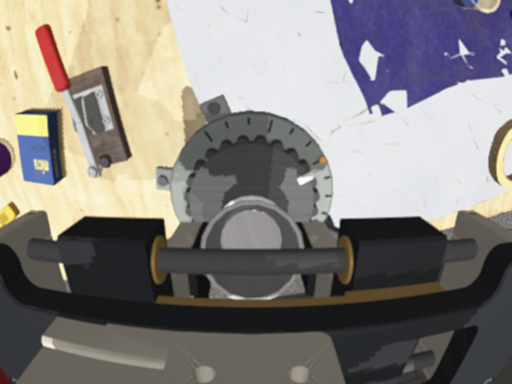

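Cup is gripped at 49.9 mm and held centrally at (250,235), with stud (323,159) and pointer (305,180) visible. I'll check the cup's pose in hand against the holder axis.

```bash
python3 - <<'E'
from h import *
d=np.load('w3.npz');P=cloud('wrist',d['d'],d['T']);T=d['T']
print('tcp err',T[:3,3]-ins(.085))
for nm,px in(('stud',[323,159]),('ptr',[305,180])):
    s=onplane('wrist',px,.03 if nm=='stud' else .043,T)[0];print(nm,s,np.hypot(*(s[:2]-C)),np.degrees(np.arctan2(*(s[:2]-C)[::-1]))-120)
y=np.array([-np.sin(t_),np.cos(t_),0]);x=np.cross(y,N)
H=P[185:310,190:315].reshape(-1,3);H=H[~np.isnan(H).any(1)]-MOUTH;s=H@N;ab=np.c_[H@x,H@y]
k=(s>.06)&(s<.11)&(np.hypot(*ab.T)<.04)&(abs(ab[:,1])<.035);print('s',np.percentile(s[k],[50,80,90,95,99]),'expect .099')
print(np.histogram(s[k],bins=25))
top=k&(s>np.percentile(s[k],97)-.004);print(top.sum(),'ab range',ab[top].min(0),ab[top].max(0))
h=cv2.convexHull(ab[top].astype(np.float32))[:,0];print('circ',fitcircle(h))
# outer wall: points of near side
w=k&(s<.09)&(np.hypot(*ab.T)<.03);print('wall r',np.hypot(*ab[w].T)[:0],len(ab[w]))
E
```

```text
tcp err [ 3.51365477e-04 -1.60807215e-04 -6.20637898e-05]
stud [0.43931999 0.19622264 0.03      ] 0.08719991556352388 -7.777055119809276
ptr [0.45369723 0.17345895 0.043     ] 0.06087120150189962 -12.205214153910305
s [0.0620049  0.0996706  0.10506419 0.10752029 0.10942934] expect .099
(array([1697,  152,   17,   28,   28,   25,   32,   30,   33,   39,   54,
         50,   40,   55,   66,   62,   67,   64,   94,   96,  103,  145,
        138,  147,  136]), array([0.06000008, 0.06199948, 0.06399888, 0.06599828, 0.06799768,
       0.06999708, 0.07199648, 0.07399587, 0.07599527, 0.07799467,
       0.07999407, 0.08199347, 0.08399287, 0.08599227, 0.08799167,
       0.08999107, 0.09199047, 0.09398987, 0.09598927, 0.09798866,
       0.09998806, 0.10198746, 0.10398686, 0.10598626, 0.10798566,
       0.10998506]))
388 ab range [-0.02225367 -0.03469526] [0.02172475 0.03293566]
circ (array([0.00301917, 0.00017402]), np.float64(0.025932973957074848))
wall r [] 2346
```

```bash
python3 - <<'E'
from h import *
robot.servo_line(ins(.034),speed=.1)
f0=robot.read_force();print('free',f0.round(2))
for k in np.arange(30,-3,-3):
    robot.servo_line(ins(k/1e3),speed=.04)
    f=robot.read_force()-f0;e=robot.read_position()-ins(k/1e3)
    print(k,'ax',round(f@N,1),'f',f.round(1),'lagax',round(e@N*1e3,2),'w',round(robot.read_grip_width()*88,1))
    if f@N>35 or np.linalg.norm(f)>50:break
i,dp=robot.grab_frame('wrist');np.savez('w4.npz',i=i,d=dp,T=tool());b,db=robot.grab_frame('side');np.savez('s4.npz',i=b,d=db)
cv2.imwrite('pics/w4.png',np.hstack([i[130:320,150:350],cv2.resize(b[170:260,190:290],(211,190))])[:,:,::-1])
print(robot.read_t())
E
```

```text
free [ 0.07 -0.55 -1.22]
30 ax -0.7 f [-0.1  2.  -1.1] lagax 0.22 w 50.0
27 ax 0.7 f [-0.   0.7  0.7] lagax 0.01 w 49.7
24 ax -0.5 f [1.4 0.  0.2] lagax -0.15 w 50.2
21 ax 0.3 f [-0.4 -0.   0.2] lagax -0.18 w 50.2
18 ax 0.2 f [-0.4  0.1  0. ] lagax -0.18 w 49.8
15 ax 0.1 f [0.2 0.5 0.2] lagax -0.15 w 50.1
12 ax 0.3 f [0.1 0.8 0.3] lagax -0.16 w 50.0
9 ax -2.5 f [ 1.1  1.1 -2.4] lagax -0.27 w 49.9
6 ax -3.2 f [ 0.8  0.5 -3.2] lagax -0.24 w 50.1
3 ax -2.2 f [-0.6  0.6 -3. ] lagax -0.2 w 50.3
0 ax 3.6 f [-2.4  0.2  2.8] lagax 0.08 w 49.9
14.3167
```

View pics/w4.png

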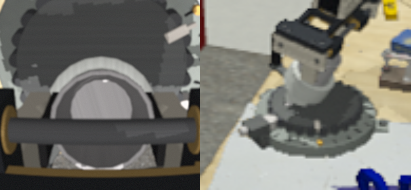

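Cup is in the mouth with light forces. I'll keep pressing until there is a firm floor reaction.

```bash
python3 - <<'E'
from h import *
f0=np.array([.07,-.55,-1.22])
for k in np.arange(-1,-9,-1.):
    robot.servo_line(ins(k/1e3),speed=.03);robot.dwell(.1)
    f=robot.read_force()-f0;e=robot.read_position()-ins(k/1e3)
    print(k,'ax',round(f@N,1),'f',f.round(1),'lagax',round(e@N*1e3,2),'w',round(robot.read_grip_width()*88,1),robot.read_ft_torque().round(2))
    if f@N>30 or np.linalg.norm(f)>45:break
print(robot.read_t())
E
```

```text
-1.0 ax 19.1 f [-10.6  -1.6  16.2] lagax 0.65 w 50.4 [-0.5   3.57 -0.32]
-2.0 ax 30.6 f [-17.4   0.2  25.5] lagax 1.14 w 50.1 [-0.62  5.39 -0.23]
15.0167
```

```bash
python3 - <<'E'
from h import *
from scipy.spatial.transform import Rotation as Ro
f0=np.array([.07,-.55,-1.22])
def tw(k,a):
    Q=Ro.from_rotvec(N*np.radians(a)).as_matrix();p=ins(k/1e3);g=MOUTH+N*(p-MOUTH).dot(N)
    robot.servo_line(g+Q@(p-g),ori=Q@RI,speed=.02 if a else .02)
    f=robot.read_force()-f0;print(k,a,'ax',round(f@N,1),'actual k',round((robot.read_position()-ins(0))@N*1e3,2),robot.read_t())
for k,a in[(-1.5,6),(-2,-6),(-2.5,6),(-2.5,0)]:tw(k,a)
robot.servo_line(ins(0),speed=.02);robot.move_gripper(.75)
print('released',robot.read_force()-f0)
robot.servo_line(ins(.0)+.09*(-RI[:,2]),speed=.15)
robot.goto(np.array([.42,.12,.26]),down(80))
T=tool();i,dp=robot.grab_frame('wrist');np.savez('w5.npz',i=i,d=dp,T=T);cv2.imwrite('pics/w5.png',i[:,:,::-1]);print(robot.read_t())
P=cloud('wrist',dp,T);y=np.array([-np.sin(t_),np.cos(t_),0]);x=np.cross(y,N)
H=P.reshape(-1,3);H=H[~np.isnan(H).any(1)]-MOUTH;s=H@N;ab=np.c_[H@x,H@y];k=(np.hypot(*ab.T)<.03)&(s>-.03)&(s<.09)
print(np.histogram(s[k]*1e3,bins=range(-30,90,4)))
s0=np.percentile(s[k],97);t=k&(abs(s-s0)<.004);h=cv2.convexHull(ab[t].astype(np.float32))[:,0];print('top s',np.percentile(s[k],[90,95,98,99.5]),'circ',fitcircle(h),t.sum())
B=H[t]-H[t].mean(0);print('n',np.linalg.svd(B)[2][2],N)
k=(np.hypot(*ab.T)>.0285)&(np.hypot(*ab.T)<.034)&(abs(s)<.008);print('holder rim s',np.median(s[k]),k.sum())
E
```

```text
-1.5 6 ax 23.5 actual k -0.62 15.275
-2 -6 ax 27.8 actual k -0.95 15.6333
-2.5 6 ax 33.3 actual k -1.08 15.9917
-2.5 0 ax 33.0 actual k -1.14 16.25
released [0.73658614 0.0115373  0.74744505]
18.3083
(array([ 36, 742,  82,  47,  59,  51,  58, 256,  50,  59,  47,  53,  57,
        58,  62,  63,  65, 141, 275,   0,   0,   0,   0,   0,   0,   0,
         0,   0,   0]), array([-30, -26, -22, -18, -14, -10,  -6,  -2,   2,   6,  10,  14,  18,
        22,  26,  30,  34,  38,  42,  46,  50,  54,  58,  62,  66,  70,
        74,  78,  82,  86]))
top s [0.04228239 0.04290602 0.04334485 0.04386417] circ (array([ 0.00050012, -0.00042899]), np.float64(0.024832917956590983)) 396
n [ 0.49473134 -0.08482325 -0.86489648] [-0.49240388  0.08682409  0.8660254 ]
holder rim s 0.00010547785538506482 516
```

View pics/w5.png

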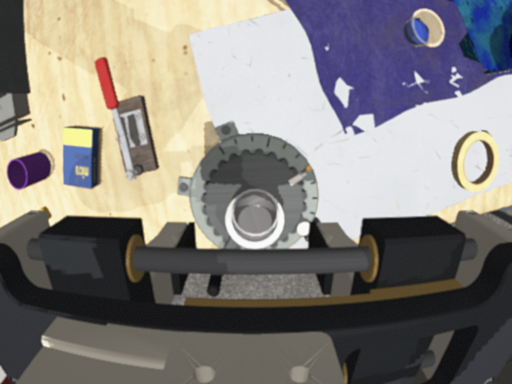

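Cup top is 42.9 mm above the holder rim (42 expected), tilt within about 0.3°, so the cup is home. Next I'll grip the handle and turn the head along the arc.

```bash
python3 - <<'E'
from h import *
d=np.load('w5.npz');print('handle px',onplane('wrist',[213,285],.09,d['T'])[0])
def hp(a,z): r=np.radians(a);return np.array([C[0]+.114*np.cos(r),C[1]+.114*np.sin(r),z])
print(hp(-40,0))
for a in range(-40,6,5):assert robot.ik(hp(a,.059),down(a+90)) is not None
robot.move_gripper(.6)
robot.goto(hp(-40,.20),down(50));f0=robot.read_force()
robot.servo_line(hp(-40,.059),speed=.12);print('down',(robot.read_force()-f0).round(1))
robot.move_gripper(0.);print('w',robot.read_grip_width()*88,(robot.read_force()-f0).round(1),robot.read_t())
for a in range(-36,6,4)[:]:
    a=min(a,5);robot.servo_line(hp(a,.059),ori=down(a+90),speed=.06);print(a,(robot.read_force()-f0).round(1),robot.read_t())
robot.servo_line(hp(5,.059),ori=down(95),speed=.03)
print('w',robot.read_grip_width()*88,robot.read_position()-hp(5,.059),(robot.read_force()-f0).round(1),robot.read_t())
E
```

```text
handle px [0.55904503 0.04484916 0.09      ]
[0.55962907 0.04222221 0.        ]
down [ 0.4 -0.  -1.4]
w 17.395445462570436 [ 3.6  2.7 -3.2] 21.525
-36 [ 0.3 -0.8  1.4] 21.8083
-32 [-0.   1.6  0.3] 22.0917
-28 [-0.7  4.3  1.2] 22.375
-24 [-1.6  1.9  4. ] 22.6583
-20 [-2.1  2.3  4.2] 22.9417
-16 [-3.4  5.8  3.9] 23.225
-12 [-4.3  7.1  3.6] 23.5083
-8 [-2.9  1.   4.7] 23.7917
-4 [-4.6  1.4  4.8] 24.075
0 [-5.4  5.3  5. ] 24.3583
4 [-6.5  7.3  5.5] 24.6417
w 17.342231315574 [-8.75620283e-04  3.78566448e-04  9.47549855e-05] [-5.5  3.9  5.3] 24.8917
```

Grip tight at 17.4 mm and the arc is complete with small forces. Release, retreat and check.

```bash
python3 - <<'E'
from h import *
robot.move_gripper(.6);robot.dwell(.3)
p=robot.read_position();robot.servo_line(p+[0,0,.14],speed=.15)
robot.goto(np.array([.42,.12,.28]),down(80))
T=tool();i,dp=robot.grab_frame('wrist');np.savez('w6.npz',i=i,d=dp,T=T);cv2.imwrite('pics/w6.png',cv2.resize(i[110:310,150:400],None,fx=3,fy=3,interpolation=cv2.INTER_CUBIC)[:,:,::-1]);print(robot.read_t(),robot.read_force())
P=cloud('wrist',dp,T);Q=P.reshape(-1,3);Q=Q[~np.isnan(Q).any(1)]
# holder leans -10+45=35: rim plane after turn; cup top plane fit
r=np.radians(45);Z=np.array([[np.cos(r),-np.sin(r),0],[np.sin(r),np.cos(r),0],[0,0,1]])
M=np.r_[C,0]+Z@(MOUTH-np.r_[C,0]);n=Z@N;y=np.cross([0,0,1],n);y/=np.linalg.norm(y);x=np.cross(y,n)
H=Q-M;s=H@n;ab=np.c_[H@x,H@y];rr=np.hypot(*ab.T)
k=(rr>.028)&(rr<.034)&(abs(s)<.008);print('rim s',np.median(s[k]),k.sum());B=H[k&(abs(s-np.median(s[k]))<.002)];v=np.linalg.svd(B-B.mean(0))[2][2];v*=np.sign(v[2]);print('holder n',v,'lean heading',np.degrees(np.arctan2(v[1],v[0])),'-> head',np.degrees(np.arctan2(v[1],v[0]))-170)
k=(rr<.03)&(s>-.03)&(s<.09);s0=np.percentile(s[k],97);t=k&(abs(s-s0)<.004);h=cv2.convexHull(ab[t].astype(np.float32))[:,0]
v=np.linalg.svd(H[t]-H[t].mean(0))[2][2];v*=np.sign(v[2]);print('cup top s',np.percentile(s[k],[95,98,99.5]),'circ',fitcircle(h),t.sum(),'n',v,'heading',np.degrees(np.arctan2(v[1],v[0])),'tilt',np.degrees(np.arccos(v[2])))
E
```

```text
27.8833 [0.83068323 0.81119774 0.14074095]
rim s 0.00030847977376987794 479
holder n [-0.40378342 -0.28803123  0.86832999] lean heading -144.49855927223032 -> head -314.4985592722303
cup top s [0.04305925 0.0434995  0.04390427] circ (array([ 0.00072477, -0.00103197]), np.float64(0.024798502962028787)) 370 n [-0.41677694 -0.28659404  0.86264758] heading -145.485885683067 tilt 30.38483495896592
```

View pics/w6.png

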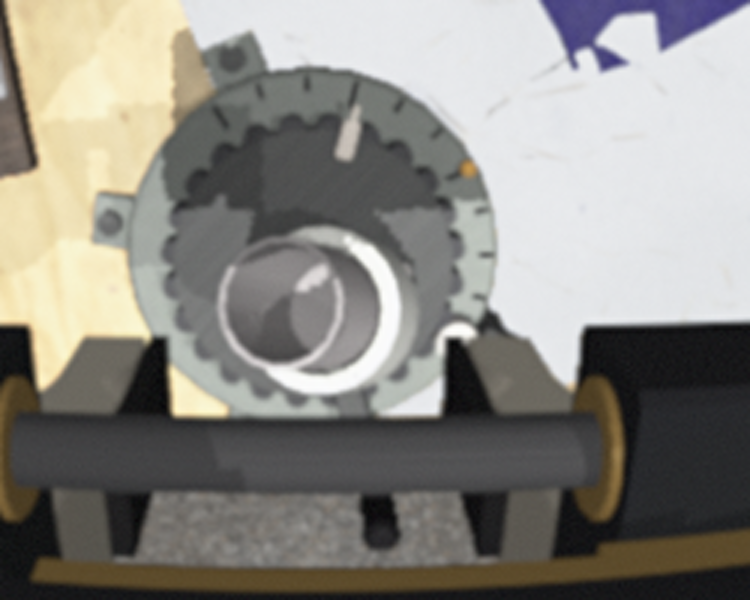

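The pointer (350,130) is at the long third tick (355,90) from the brass stud (468,168). The holder measures 45.5° and the cup has not shifted. Handing in.

```bash
python3 -c "
from rig import robot
robot.job_done();print(robot.read_t())"
```

```text
the job is handed in; nothing more can be done
the job is handed in; nothing more can be done
```

The cup is seated in the leaning holder and the head rests in the 45° notch. I handed the job in at about 28 s of the 54 s, and no verdict was reported.

- **Cup:** I gripped it with the tool tilted 20° and inserted it along the leaning axis. I pressed to about 33 N with ±6° twists, until it stopped about 1 mm past the computed home position.
- **Head:** I gripped the handle, turned it 45° along its arc, released it and backed off.
- **Last checks:** The pointer sits at the third, long tick from the brass stud. The holder's lean gives a head angle of 45.5°. The cup's rim is 43 mm above the mouth (42 mm when home), its centre is about 1.3 mm off the axis, and its axis is within about 1° of the holder's. The tool is clear of everything, with about 1 N on the wrist.
- **Disagreements:**
  - The yaw from the brass stud came out at -8° from the wrist camera and -4° from a coarse pixel in the top view. The holder plane gave -10°, which I used, and the final pointer position bears it out.
  - The spring balls' 5 to 15 N push did not show in the 3 mm force samples. I relied on the firm stop and the rim height instead.
- **Bystanders:** The box, cutter and tape roll were never approached closely. I did not measure them again at the end.

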